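# Tip the gauge ball out of a tall tin over the stand's ledge

## Robot

A 6-joint arm with a two-finger parallel gripper is mounted at the origin on a cart in front of the work surface, level with it; the furniture and walls round the work are solid. World frame = base frame: x ahead of the robot, y to its left, z up, the work surface at z = 0. Lengths are in m, angles in rad, forces in N, time in s.
With the tool pointing down it reaches from about 0.2 to 0.875 m from the base axis. Payload 3.4 kg.
Tool frame: the origin (TCP) lies midway between the tips of the shut fingers; the grasp point (between the pads) lies 19 mm behind it; z points along the fingers, y is the line along which they close (so a half turn about z gives the same grasp; the last joint's range is limited). The gripper opens to 94 mm and grips with 3 to 60 N. Pads are 16 mm wide; open, the fingers measure 119 mm over their backs; the gripper's body (75 mm by 177 mm) begins 78 mm behind the grasp point.
Start: joints at [1.01, 0.276, 1.505, -0, 1.361, -0.121], TCP at [0.245, 0.52, 0.205] pointing down, gripper open.
Joint ranges: [-2.89, 2.89], [-0.75, 2.08], [0.22, 2.7], [-1.18, 4.32], [0.11, 2.71], [-2.7, 2.7]. Speed limits (rad/s): [2.57, 2.57, 3.14, 3.14, 3.14, 3.14].

## Interface

Orientations are given as a unit quaternion [w, x, y, z].
In Python, from workcell import state, grab_frame, sign_off gives the robot as it stands.
- The arm moves only by the tool jog_arm, never from a script. Its argument "deltas" is a list of rows, each an object with "delta_pos": the shift along the tool's x, y, z in mm, a list of three; "turn": the turn about the tool's z in rad; "fingers": the gripper command: -1 is fully open, 1 is shut, values between are in proportion. A call has 1 to 10 rows; each row shifts and turns the commanded pose from where the row before left it, along the tool's axes as they then stand; what a row does not reach is not made up. A row lasts 1/8 s, in which the tool goes at most 62.5 mm and 10.7 degrees, less where a joint would pass 70% of its speed; a pose out of reach is approached as far as the arm can. A call is refused whole if a number of a shift passes 62.5 or a number of a turn 0.188, either way. A call with a gripper value outside its range is refused whole. The fingers move at their own pace and stop on an object; "force" is the grip in N (left out, the last holds). Time passes only in rows, so rows that do not move let the fingers close. It gives the time, the measured TCP pose, the force, the opening and the grip force at its end, in the units of the state.
- state(): the state, without advancing time (a new reading comes with each control period).
- grab_frame(name): name is "side" or "top"; returns a dict with "img" (420x560x3 uint8, red, green, blue), "z_map" (420x560 float32, m along the optical axis (not along the pixel's ray), 0 where there is no reading), "K" (3x3 intrinsics, pixels), "R" (3x3) and "t" (3): a world point X has camera coordinates R X + t. Camera axes: x right, y down, z forward; pixel columns grow to the right and rows downward; lengths in m; the calibration is good to about 2 mm. A picture is of the moment at which its call begins.
- sign_off(): hands the job in; it is judged then, once.
The state is a dict: "t": time; "joint_positions": joint angles; "qvel": joint speeds; "tau": joint torques, N m; "eef_pos": TCP position; "eef_rot": TCP orientation; "force": force on the tool from outside, world axes, zero at the start; "torque": the same for the moment, N m; "width": finger opening in m; "finger_force": force on a finger pad.
Only numpy, scipy, OpenCV 4.12 (cv2) and the standard library are available. Lean on these libraries where they do the work, as an engineer would, in place of code of your own. Each camera call takes 0.05 s, during which the arm holds its last target. There are 200 camera calls.

## Task

Empty the tall tin into the grey tray of the tipping stand: set its foot on the plate between the heel lip and the ledge bar, lean it mid-tip on that bar, between the cheeks and mouth towards the tray, and let go. Then take it again below its middle, raise its foot until the mouth dips and the steel ball rolls out into the tray, lower it back to lean on the ledge as before, and let go. Leave the short tin where it stands.

Things in the scene. Friction and masses are not known exactly. Their poses are not given: they have to be found in the camera images.
- tall_tin_centre (a point): Taller of two plain aluminium square tins, loose, upright: 44 x 44 mm outside, 200 mm high, wall and floor 3 mm, open at the top (mouth), about 0.12 kg. Point: on its axis, 100 mm above its foot; z axis from foot to mouth, x and y square to its sides (all four alike). From above take it near the rim. Let go at a lean of 40 degrees with its foot edge between heel lip and bar, it falls on to the bar and leans there at about 52 (foot at the lip).
- ledge (a point): Middle of the top of the ledge bar of the fixed grey tipping stand; x level, in tipping direction to the tray, y along the bar, z up. Bar: 14 mm thick, 64 mm between cheeks that rise 24 mm above it. Behind it (-x) a plate 74 mm wide, top at z -64 mm, ends in a heel lip 6 mm high, inner face at x -89 mm. Beyond it the fixed open tray: x 33 to 183, y -55 to 55 mm, wall 3 mm, from the bench (z -69) up to z -29 mm.
- gauge_ball_center (a point): Centre of a steel gauge ball, 24 mm in diameter, 0.06 kg, loose; it starts on the floor of the tall tin and rolls freely. It rolls out within about a second once the tin, turned about the ledge bar by its raised foot, is 105 degrees from upright (mouth 15 degrees below level, over the tray).
- short_tin_centre (a point): A shorter aluminium tin of the same 44 x 44 mm section, only 90 mm high, loose, open and empty. This point is on its axis half-way up (45 mm above its foot), z up. It is not part of the job. (A fixed steel riser shelf stands at the rear left, from about x 0.62, y 0.17 to 0.43 m from the robot base: keep the arm clear of it.)
There are look-alikes about, which are no part of the job. What is shaped like the part that bears tall_tin_centre but orange is not meant.

How it is judged:
By the outcome, as a careful person would: the job done as asked, in the order asked, and still so for the second after the job is handed in, with the robot touching nothing.
It also fails if it takes over 64 s, if anything falls off the work surface, if the arm or the gripper's body presses on something with over 40 N, if the wrist force passes 120 N, or if a joint passes its speed limit or range.

## Working session

There is one attempt and no reset: what is moved stays moved. The work goes in short steps, Python scripts to look and compute and a tool call to move; the robot and the scene stay as the last step left them, time stands still between calls to the robot, and variables do not carry over. Pictures are saved under pics/ and viewed, at most 10 in all, crops included, and the job is handed in when it is done.

Besides the shell and the picture viewer there is one more tool, called after ">>>" by a JSON object that holds its "method" and its "body", one argument or row to a line. jog_arm: Moves the arm, as the interface text tells. Its arguments: {"type":"object","properties":{"deltas":{"type":"array"},"force":{"type":"number"}},"required":["deltas"]}

```bash
mkdir -p pics; ls
python3 - <<'E'
from workcell import state, grab_frame
import cv2,numpy as np
s=state();print(s)
for n in("top","side"):
    f=grab_frame(n);cv2.imwrite(f"pics/{n}0.png",f["img"][:,:,::-1]);np.savez(f"{n}0.npz",**f);print(f["K"],f["R"],f["t"])
E
```

```text
pics
{'t': 0.0, 'joint_positions': array([ 1.01000601e+00,  2.76571931e-01,  1.50609209e+00, -1.50257179e-05,
        1.36067627e+00, -1.20981794e-01]), 'qvel': array([-0.00098117, -0.001021  , -0.0010841 , -0.00149206,  0.00128109,
       -0.00071043]), 'tau': array([ 5.88057287e-05, -4.04578400e+01, -2.37233663e+01,  7.01999268e-02,
        3.45815008e-02, -1.42111990e-04]), 'eef_pos': array([0.24452318, 0.51981223, 0.20463424]), 'eef_rot': array([-2.85213567e-04,  2.18134572e-01,  9.75918309e-01, -8.25994231e-04]), 'force': array([-0.0491829 , -0.23747459,  0.06766873]), 'torque': array([-0.03589519, -0.0032846 ,  0.01490097]), 'finger_force': 0.0, 'width': 0.09398306027559532}
[[434.03015644   0.         279.05872194]
 [  0.         434.03015644 206.56200039]
 [  0.           0.           1.        ]] [[-0.02178471 -0.99919088 -0.03380838]
 [-0.98490684  0.02725668 -0.17092567]
 [ 0.17170887  0.02957454 -0.98470372]] [0.06401115 0.535665   0.89206379]
[[438.75793509   0.         284.74934106]
 [  0.         438.75793509 210.90853217]
 [  0.           0.           1.        ]] [[ 0.99913655 -0.03065694  0.0280412 ]
 [ 0.01641852 -0.3286453  -0.9443107 ]
 [ 0.03816529  0.94395573 -0.32785819]] [-0.53462383  0.10702226  0.8678056 ]
```

View pics/top0.png

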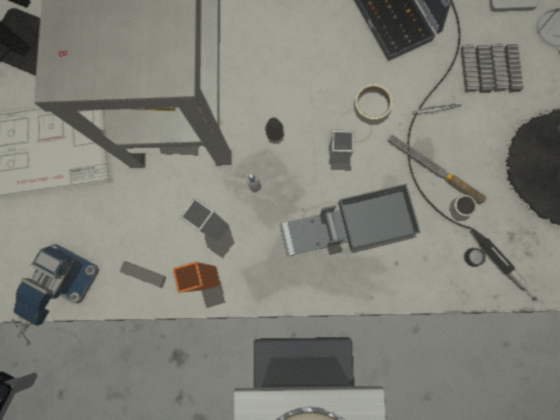

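View pics/side0.png

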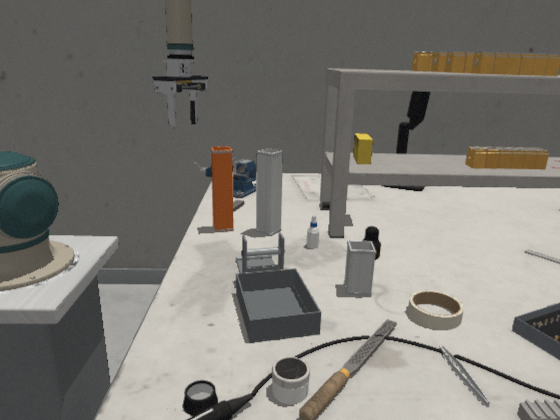

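The top view shows the tall tin's mouth at about (198,215), the orange look-alike at (195,277), the short tin at (342,141), the stand's heel at (288,237), its bar at about (335,225) and the tray at (378,218). The side view agrees, with the tall tin at (269,192).

```bash
cat > h.py <<'E'
import numpy as np,cv2
def cloud(f):
    z=f["z_map"];v,u=np.mgrid[:z.shape[0],:z.shape[1]]
    K=f["K"];P=np.stack([(u-K[0,2])/K[0,0]*z,(v-K[1,2])/K[1,1]*z,z],-1)
    return (P-f["t"])@f["R"], z>0
def sel(f,box,zr):
    """world points whose pixel lies in box (u0,u1,v0,v1) and height in zr"""
    X,ok=cloud(f);u0,u1,v0,v1=box;S=X[v0:v1,u0:u1][ok[v0:v1,u0:u1]]
    return S[(S[:,2]>zr[0])&(S[:,2]<zr[1])]
def rect(P):
    return cv2.minAreaRect((P[:,:2]*1000).astype(np.float32))
E
python3 - <<'E'
from h import *
f=dict(np.load("top0.npz"));g=dict(np.load("side0.npz"))
for nm,b,zr in(("tall",(175,240,195,260),(.185,.215)),("short",(325,360,125,175),(.08,.1)),("tray rim",(320,425,180,260),(.03,.05)),("cheek",(300,360,195,260),(.075,.11)),("bar",(300,360,195,260),(.058,.076)),("plate",(275,345,205,265),(-.001,.016)),):
    P=sel(f,b,zr);print(nm,len(P),rect(P),np.median(P[:,2]))
for nm,b,zr in(("tall",(250,290,140,240),(.19,.21)),("tallall",(250,290,140,240),(.03,.19)),("tray rim",(230,325,260,345),(.033,.047)),("cheek",(235,295,225,275),(.08,.11)),("bar",(235,295,225,275),(.06,.076))):
    P=sel(g,b,zr);print("side",nm,len(P),rect(P) if len(P) else 0,P.mean(0))
im=f["img"][180:270,170:430,::-1];cv2.imwrite("pics/c1.png",cv2.resize(im,None,fx=3,fy=3,interpolation=cv2.INTER_CUBIC))
E
```

```text
tall 271 ((501.2589416503906, 195.41168212890625), (46.72697830200195, 45.145530700683594), 53.662784576416016) 0.1994115543043255
short 185 ((666.5717163085938, -88.1313247680664), (44.42106628417969, 45.91799545288086), 86.44964599609375) 0.08966846384149291
tray rim 494 ((508.8074951171875, -142.62680053710938), (110.26983642578125, 198.55406188964844), 11.84636116027832) 0.039617083194849675
cheek 101 ((491.57177734375, -59.68474578857422), (74.5848617553711, 28.918149948120117), 11.717331886291504) 0.09224001868649835
bar 229 ((488.40948486328125, -59.158409118652344), (74.59893035888672, 28.60730743408203), 10.38095474243164) 0.06801299806816462
plate 3453 ((480.48272705078125, -14.955764770507812), (156.27691650390625, 133.4595489501953), 88.41585540771484) 0.003489579913062809
side tall 205 ((498.942138671875, 195.32476806640625), (48.96819305419922, 47.07612609863281), 55.09678268432617) [0.49972481 0.19246226 0.19675389]
side tallall 1859 ((496.3426513671875, 238.43154907226562), (61.084869384765625, 612.7221069335938), 5.028251647949219) [0.49644298 0.2000386  0.10902793]
side tray rim 1144 ((508.1861267089844, -144.02374267578125), (110.03339385986328, 194.70187377929688), 11.832921028137207) [ 0.51247255 -0.15998477  0.03804235]
side cheek 106 ((489.99853515625, -59.424110412597656), (73.69398498535156, 29.271635055541992), 11.95438003540039) [ 0.49138798 -0.06270092  0.08874002]
side bar 319 ((488.4427185058594, -61.692996978759766), (75.96112823486328, 29.34161376953125), 16.251802444458008) [ 0.49008361 -0.06346174  0.06677079]
```

View pics/c1.png

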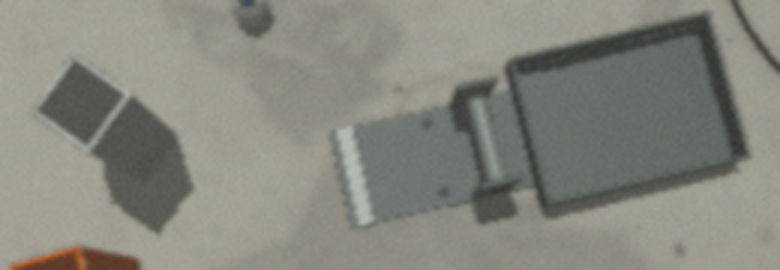

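The crop shows the heel lip at its left (352,175), the bar and cheeks at about (488,140) and the tray to the right. That puts the ledge at about (0.491, -0.060, 0.069) with the tipping direction (0.205, -0.979). The tall tin is at (0.5005, 0.1955), yaw 54.3°.

>>> {"method": "jog_arm", "body": {
  "deltas": [
    {"delta_pos": [-20, -10, -25], "turn": 0, "fingers": -1},
    {"delta_pos": [-39, -19.5, -25], "turn": 0, "fingers": -1},
    {"delta_pos": [-39, -19.5, -5], "turn": 0, "fingers": -1},
    {"delta_pos": [-39, -19.5, 0], "turn": 0, "fingers": -1},
    {"delta_pos": [-39, -19.5, 0], "turn": 0, "fingers": -1},
    {"delta_pos": [-39, -19.5, 0], "turn": 0, "fingers": -1},
    {"delta_pos": [-39, -19.5, 0], "turn": 0, "fingers": -1},
    {"delta_pos": [-39, -19.5, 0], "turn": 0, "fingers": -1},
    {"delta_pos": [-39, -19.5, 0], "turn": 0, "fingers": -1},
    {"delta_pos": [-37.8, -18.5, 0], "turn": 0, "fingers": -1}
  ]
}}

```text
t: 1.35
eef_pos: [0.5014, 0.1946, 0.2601]
eef_rot: [-0.0, 0.218, 0.976, -0.0]
force: [0.1, 1.2, -0.3]
width: 0.0939
finger_force: 0.0
```

>>> {"method": "jog_arm", "body": {
  "deltas": [
    {"delta_pos": [0, 0, 0], "turn": 0.0915, "fingers": -1},
    {"delta_pos": [0, 0, 0], "turn": 0.0915, "fingers": -1},
    {"delta_pos": [0, 0, 0], "turn": 0, "fingers": -1},
    {"delta_pos": [0, 0, 0], "turn": 0, "fingers": -1}
  ]
}}

```text
t: 1.85
eef_pos: [0.5007, 0.196, 0.2603]
eef_rot: [-0.0, 0.306, 0.952, -0.0]
force: [0.1, 0.7, 0.0]
width: 0.094
finger_force: 0.0
```

```bash
cat >> h.py <<'E'
from scipy.spatial.transform import Rotation
def tool(s):
    q=s["eef_rot"];return Rotation.from_quat([q[1],q[2],q[3],q[0]]).as_matrix()
def rep(target,yaw):
    """tool-frame shift (mm) and turn to bring TCP to target with tool y at yaw deg"""
    from workcell import state
    s=state();R=tool(s);a=np.degrees(np.arctan2(R[1,1],R[0,1]))
    print("t",s["t"],"pos",s["eef_pos"].round(4),"yawy",a.round(2),"tilt z",R[:,2].round(3),"shift",(R.T@(np.array(target)-s["eef_pos"])*1000).round(1),"turn",np.radians(a-yaw).round(3),"w",s["width"].round(4),"F",s["force"].round(2),"j",s["joint_positions"].round(2))
E
python3 -c "
from h import *
rep([.5005,.1955,.155],54.3)"
```

```text
Traceback (most recent call last):
  File "h.py", line 19, in rep
    print("t",s["t"],"pos",s["eef_pos"].round(4),"yawy",a.round(2),"tilt z",R[:,2].round(3),"shift",(R.T@(np.array(target)-s["eef_pos"])*1000).round(1),"turn",np.radians(a-yaw).round(3),"w",s["width"].round(4),"F",s["force"].round(2),"j",s["joint_positions"].round(2))
                                                                                                                                                                                              ^^^^^^^^^^^^^^^^
AttributeError: 'float' object has no attribute 'round'
```

>>> {"method": "jog_arm", "body": {
  "deltas": [
    {"delta_pos": [0, 0, 35], "turn": 0, "fingers": -1},
    {"delta_pos": [0, 0, 35], "turn": 0, "fingers": -1},
    {"delta_pos": [0, 0, 35], "turn": 0, "fingers": -1},
    {"delta_pos": [0, 0, 0], "turn": 0, "fingers": -1},
    {"delta_pos": [0, 0, 0], "turn": 0, "fingers": 1},
    {"delta_pos": [0, 0, 0], "turn": 0, "fingers": 1},
    {"delta_pos": [0, 0, 0], "turn": 0, "fingers": 1},
    {"delta_pos": [0, 0, 0], "turn": 0, "fingers": 1},
    {"delta_pos": [0, 0, 0], "turn": 0, "fingers": 1},
    {"delta_pos": [0, 0, 0], "turn": 0, "fingers": 1}
  ],
  "force": 15
}}

```text
t: 3.1
eef_pos: [0.501, 0.196, 0.1556]
eef_rot: [0.0, 0.306, 0.952, 0.0]
force: [0.4, 0.6, 1.0]
width: 0.0441
finger_force: 15.0
```

```bash
sed -i 's/np.radians(a-yaw).round(3)/round(float(np.radians(a-yaw)),3)/; s/s\["width"\].round(4)/round(float(s["width"]),4)/' h.py
python3 -c "
from h import *
rep([.491-.205*.064,-.06+.979*.064,.25],11.8)"
```

```text
t 3.1 pos [0.501  0.196  0.1556] yawy 54.32 tilt z [ 0.  0. -1.] shift [ -94.  -170.5  -94.4] turn 0.742 w 0.0441 F [0.44 0.56 1.05] j [ 0.24  0.25  1.67  0.    1.22 -0.7 ]
```

>>> {"method": "jog_arm", "body": {
  "deltas": [
    {"delta_pos": [0, 0, -20], "turn": 0, "fingers": 1},
    {"delta_pos": [0, 0, -35], "turn": 0, "fingers": 1},
    {"delta_pos": [0, 0, -35], "turn": 0, "fingers": 1},
    {"delta_pos": [-10, -18.5, 0], "turn": 0, "fingers": 1},
    {"delta_pos": [-15, -27, 0], "turn": 0, "fingers": 1},
    {"delta_pos": [-17, -31, 0], "turn": 0, "fingers": 1},
    {"delta_pos": [-17, -31, 0], "turn": 0, "fingers": 1},
    {"delta_pos": [-15, -27, 0], "turn": 0, "fingers": 1},
    {"delta_pos": [-12, -21, 0], "turn": 0, "fingers": 1},
    {"delta_pos": [-8, -15, 0], "turn": 0, "fingers": 1}
  ]
}}

```text
t: 4.35
eef_pos: [0.4759, 0.0007, 0.2435]
eef_rot: [-0.002, 0.307, 0.952, -0.001]
force: [-0.1, 0.6, -2.4]
width: 0.0437
finger_force: 15.0
```

>>> {"method": "jog_arm", "body": {
  "deltas": [
    {"delta_pos": [0, 0, 0], "turn": 0.1, "fingers": 1},
    {"delta_pos": [0, 0, 0], "turn": 0.15, "fingers": 1},
    {"delta_pos": [0, 0, 0], "turn": 0.15, "fingers": 1},
    {"delta_pos": [0, 0, 0], "turn": 0.15, "fingers": 1},
    {"delta_pos": [0, 0, 0], "turn": 0.12, "fingers": 1},
    {"delta_pos": [0, 0, 0], "turn": 0.072, "fingers": 1},
    {"delta_pos": [0, 0, 0], "turn": 0, "fingers": 1},
    {"delta_pos": [0, 0, 0], "turn": 0, "fingers": 1}
  ]
}}

```text
t: 5.35
eef_pos: [0.4773, 0.0024, 0.2449]
eef_rot: [-0.0, 0.63, 0.776, -0.0]
force: [-0.4, 0.6, -2.6]
width: 0.0437
finger_force: 15.0
```

Run:
```python
from h import *
from workcell import grab_frame
rep([.491-.205*.064,-.06+.979*.064,.1606],11.8)
f=grab_frame("side");cv2.imwrite("pics/s1.png",f["img"][60:360,130:430,::-1].repeat(2,0).repeat(2,1)[:600])
```

```text
t 5.35 pos [0.4773 0.0024 0.2449] yawy 11.85 tilt z [-0.001  0.    -1.   ] shift [ 0.1  0.7 84.3] turn 0.001 w 0.0437 F [-0.36  0.58 -2.56] j [-0.14  0.11  1.63 -0.    1.41 -0.35]
```

View pics/s1.png

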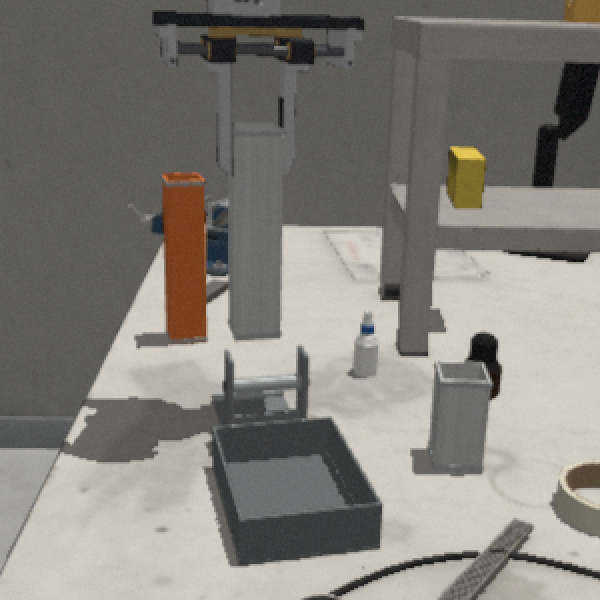

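The picture shows the tin hanging upright in the gripper, mouth at (260,130) and foot at (255,335), above and behind the stand's bar at (265,385).

>>> {"method": "jog_arm", "body": {
  "deltas": [
    {"delta_pos": [0, 0.7, 25], "turn": 0, "fingers": 1},
    {"delta_pos": [0, 0, 30], "turn": 0, "fingers": 1},
    {"delta_pos": [0, 0, 20], "turn": 0, "fingers": 1},
    {"delta_pos": [0, 0, 5], "turn": 0, "fingers": 1},
    {"delta_pos": [0, 0, 3], "turn": 0, "fingers": 1},
    {"delta_pos": [0, 0, 2], "turn": 0, "fingers": 1},
    {"delta_pos": [0, 0, 0], "turn": 0, "fingers": 1}
  ],
  "force": 15
}}

```text
t: 6.28
eef_pos: [0.4788, 0.0027, 0.161]
eef_rot: [0.0, 0.631, 0.776, 0.0]
force: [-0.6, 0.2, -1.5]
width: 0.0439
finger_force: 15.0
```

Run:
```python
from h import *
rep([.491-.205*.064,-.06+.979*.064,.1606],11.8)
p=None
for th in [0,4,8,12,16,20,24,28,32,36,40,44,47,50,52]:
    t=np.radians(th); xf=min(-42,-7-64*np.tan(t)); G=np.array([xf+174.6*np.sin(t)-22*np.cos(t),-64+174.6*np.cos(t)+22*np.sin(t)])
    if p is not None: print(th,xf.round(1),"tool dx,dz",(-(G-p)).round(1),"G",G.round(1))
    p=G
```

```text
t 6.275 pos [0.4788 0.0027 0.161 ] yawy 11.81 tilt z [ 0.001 -0.    -1.   ] shift [ 0.2 -0.9  0.4] turn 0.0 w 0.0439 F [-0.57  0.19 -1.53] j [-0.14  0.16  1.77  0.    1.2  -0.35]Traceback (most recent call last):
  File "<stdin>", line 6, in <module>
AttributeError: 'int' object has no attribute 'round'
```

Run:
```python
from h import *
p=None
for th in [0,4,8,12,16,20,24,28,32,36,40,44,47,50,52]:
    t=np.radians(th); xf=min(-42.,-7-64*np.tan(t)); G=np.array([xf+174.6*np.sin(t)-22*np.cos(t),-64+174.6*np.cos(t)+22*np.sin(t)])
    if p is not None: print(th,round(xf,1),"tool dx,dz",(-(np.array([G[0]-p[0],G[1]-p[1]]))).round(1),"G",G.round(1))
    p=G
```

```text
4 -42.0 tool dx,dz [-12.2  -1.1] G [-51.8 111.7]
8 -42.0 tool dx,dz [-12.3  -0.3] G [-39.5 112. ]
12 -42.0 tool dx,dz [-12.3   0.6] G [-27.2 111.4]
16 -42.0 tool dx,dz [-12.2   1.5] G [-15.  109.9]
20 -42.0 tool dx,dz [-12.1   2.3] G [ -3.  107.6]
24 -42.0 tool dx,dz [-11.9   3.1] G [  8.9 104.5]
28 -42.0 tool dx,dz [-11.6   4. ] G [ 20.5 100.5]
32 -47.0 tool dx,dz [-6.3  4.8] G [26.9 95.7]
36 -53.5 tool dx,dz [-4.5  5.5] G [31.3 90.2]
40 -60.7 tool dx,dz [-3.3  6.3] G [34.7 83.9]
44 -68.8 tool dx,dz [-2.  7.] G [36.7 76.9]
47 -75.6 tool dx,dz [-0.4  5.7] G [37.1 71.2]
50 -83.3 tool dx,dz [0.7 6.1] G [36.3 65.1]
52 -88.9 tool dx,dz [1.2 4.3] G [35.1 60.8]
```

>>> {"method": "jog_arm", "body": {
  "deltas": [
    {"delta_pos": [0, -0.9, 1.5], "turn": 0, "fingers": 1},
    {"delta_pos": [0, 0, 0], "turn": 0, "fingers": 1},
    {"delta_pos": [0, 0, 0], "turn": 0, "fingers": 1}
  ],
  "force": 5
}}

```text
t: 6.65
eef_pos: [0.4789, 0.0025, 0.1604]
eef_rot: [0.001, 0.631, 0.776, 0.001]
force: [0.4, 1.2, 4.9]
width: 0.0438
finger_force: 5.0
```

>>> {"method": "jog_arm", "body": {
  "deltas": [
    {"delta_pos": [-6, 0, -0.7], "turn": 0, "fingers": 1},
    {"delta_pos": [-6.2, 0, -0.4], "turn": 0, "fingers": 1},
    {"delta_pos": [-12.3, 0, -0.3], "turn": 0, "fingers": 1},
    {"delta_pos": [-12.3, 0, 0.6], "turn": 0, "fingers": 1},
    {"delta_pos": [-12.2, 0, 1.5], "turn": 0, "fingers": 1},
    {"delta_pos": [-12.1, 0, 2.3], "turn": 0, "fingers": 1},
    {"delta_pos": [0, 0, 0], "turn": 0, "fingers": 1}
  ]
}}

```text
t: 7.52
eef_pos: [0.4899, -0.0585, 0.1554]
eef_rot: [-0.0, 0.631, 0.776, -0.001]
force: [1.5, 0.1, 0.7]
width: 0.0442
finger_force: 5.0
```

```bash
cat >> h.py <<'E'
L=np.array([.491,-.060,.069]);ex=np.array([.205,-.979,0]);ey=np.array([.979,.205,0]);ez=np.array([0,0,1.])
M=np.array([ex,ey,ez])
def stand(P): return (P-L)@M.T*1000
E
python3 - <<'E'
from h import *
from workcell import grab_frame,state
s=state();print(s["t"],stand(s["eef_pos"]).round(1),s["force"].round(2),s["width"])
f=grab_frame("side");cv2.imwrite("pics/s2.png",f["img"][60:360,130:430,::-1].repeat(2,0).repeat(2,1))
E
```

```text
7.525 [-1.7 -0.8 86.4] [1.5  0.09 0.65] 0.04418919675139213
```

View pics/s2.png

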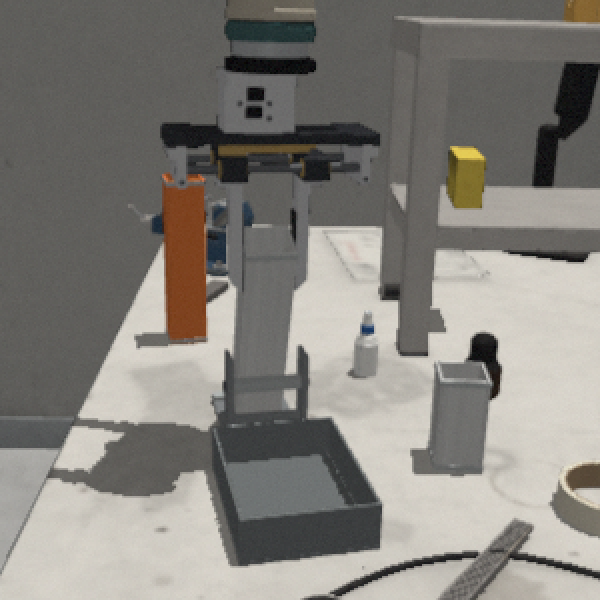

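The tin is between the cheeks and leaning; its face runs from (265,240) to (260,370). I'll measure the lean from the depth.

```bash
cat >> h.py <<'E'
def lean(f,box):
    """tin face fit in stand frame: box in pixels; lean deg and foot edge x, lateral median"""
    X,ok=cloud(f);u0,u1,v0,v1=box;S=stand(X[v0:v1,u0:u1][ok[v0:v1,u0:u1]])
    S=S[(abs(S[:,1])<19)&(S[:,2]>10)&(S[:,0]>-60)]
    p=np.polyfit(S[:,2],S[:,0],1)
    for _ in range(3):
        r=S[:,0]-np.polyval(p,S[:,2]);S=S[abs(r)<max(4,1.5*np.median(abs(r)))];p=np.polyfit(S[:,2],S[:,0],1)
    print("lean",np.degrees(np.arctan(p[0])).round(1),"foot x",np.polyval(p,-64).round(1),"n",len(S),"z",S[:,2].min().round(),S[:,2].max().round())
E
python3 - <<'E'
from h import *
from workcell import grab_frame
lean(grab_frame("side"),(250,278,182,245))
E
```

```text
lean 18.8 foot x -43.6 n 839 z 10.0 120.0
```

Pivoting works as planned, so I lean it on over the bar.

>>> {"method": "jog_arm", "body": {
  "deltas": [
    {"delta_pos": [-12.0, 0, 3.1], "turn": 0, "fingers": 1},
    {"delta_pos": [-11.6, 0, 4.0], "turn": 0, "fingers": 1},
    {"delta_pos": [-6.3, 0, 4.8], "turn": 0, "fingers": 1},
    {"delta_pos": [-4.5, 0, 5.5], "turn": 0, "fingers": 1},
    {"delta_pos": [-3.3, 0, 6.3], "turn": 0, "fingers": 1},
    {"delta_pos": [-2, 0, 7], "turn": 0, "fingers": 1},
    {"delta_pos": [0, 0, 0], "turn": 0, "fingers": 1}
  ]
}}

```text
t: 8.5
eef_pos: [0.4988, -0.0974, 0.1253]
eef_rot: [0.001, 0.631, 0.776, -0.0]
force: [1.0, -3.1, 2.2]
width: 0.044
finger_force: 5.0
```

Run:
```python
from h import *
from workcell import grab_frame,state
s=state();print(s["t"],stand(s["eef_pos"]).round(1),s["force"].round(2),s["width"])
f=grab_frame("side");lean(f,(250,278,170,280))
cv2.imwrite("pics/s3.png",f["img"][60:360,130:430,::-1].repeat(2,0).repeat(2,1))
```

```text
8.5 [38.3 -0.  56.3] [ 1.03 -3.07  2.17] 0.044037858238072936
lean 7.4 foot x 7.1 n 353 z 22.0 120.0
```

View pics/s3.png

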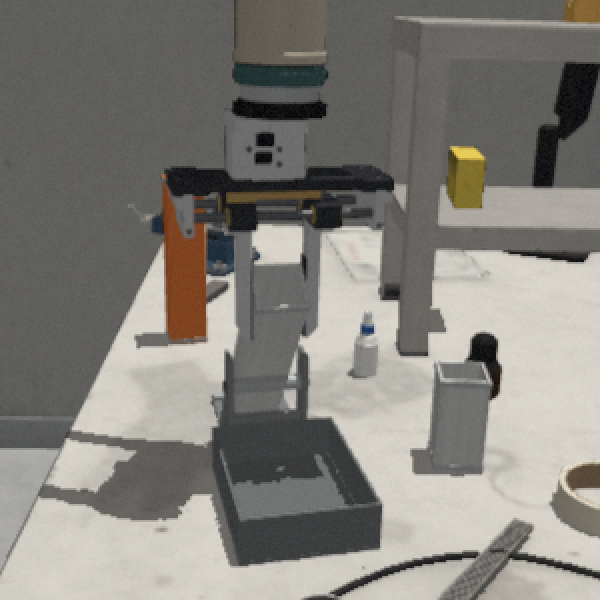

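The tin now leans on the bar, with its mouth visible at (280,285). I'll take it the rest of the way and let go.

>>> {"method": "jog_arm", "body": {
  "deltas": [
    {"delta_pos": [-0.4, 0, 5.7], "turn": 0, "fingers": 1},
    {"delta_pos": [0.7, 0, 6.1], "turn": 0, "fingers": 1},
    {"delta_pos": [0.5, 0, 1.8], "turn": 0, "fingers": 1},
    {"delta_pos": [0, 0, 0], "turn": 0, "fingers": 1}
  ]
}}

```text
t: 9.05
eef_pos: [0.4989, -0.0963, 0.1122]
eef_rot: [0.001, 0.63, 0.776, -0.0]
force: [1.0, -3.4, 4.4]
width: 0.0441
finger_force: 5.0
```

Run:
```python
from h import *
from workcell import grab_frame,state
s=state();print(s["t"],stand(s["eef_pos"]).round(1),s["force"].round(2),s["width"])
f=grab_frame("side");lean(f,(250,275,222,285))
```

```text
9.05 [37.1  0.3 43.2] [ 1.03 -3.43  4.35] 0.044082606174262615
lean 42.9 foot x -66.3 n 408 z 10.0 78.0
```

>>> {"method": "jog_arm", "body": {
  "deltas": [
    {"delta_pos": [0, 0, 0], "turn": 0, "fingers": 0.2},
    {"delta_pos": [0, 0, 0], "turn": 0, "fingers": -0.3},
    {"delta_pos": [0, 0, 0], "turn": 0, "fingers": -1},
    {"delta_pos": [0, 0, 0], "turn": 0, "fingers": -1},
    {"delta_pos": [0, 0, 0], "turn": 0, "fingers": -1},
    {"delta_pos": [0, 0, -20], "turn": 0, "fingers": -1},
    {"delta_pos": [0, 0, -40], "turn": 0, "fingers": -1},
    {"delta_pos": [0, 0, -40], "turn": 0, "fingers": -1},
    {"delta_pos": [0, 0, -30], "turn": 0, "fingers": -1}
  ]
}}

```text
t: 10.22
eef_pos: [0.4983, -0.0953, 0.2434]
eef_rot: [0.001, 0.631, 0.776, 0.0]
force: [1.2, 0.2, -0.1]
width: 0.0938
finger_force: 0.0
```

Run:
```python
from h import *
from workcell import grab_frame,state
s=state();print(s["t"],stand(s["eef_pos"]).round(1),s["force"].round(2),s["width"])
f=grab_frame("side");lean(f,(250,275,225,285))
g=grab_frame("top")
a=f["img"][110:360,150:400,::-1].repeat(2,0).repeat(2,1);b=g["img"][150:275,270:420,::-1].repeat(2,0).repeat(2,1)
c=np.zeros((500,800,3),np.uint8);c[:,:500]=a;c[:250,500:]=b;cv2.imwrite("pics/s4.png",c)
```

```text
10.225 [ 3.600e+01 -1.000e-01  1.744e+02] [ 1.2   0.17 -0.1 ] 0.09381141963083597
lean 42.9 foot x -66.4 n 357 z 10.0 70.0
```

View pics/s4.png

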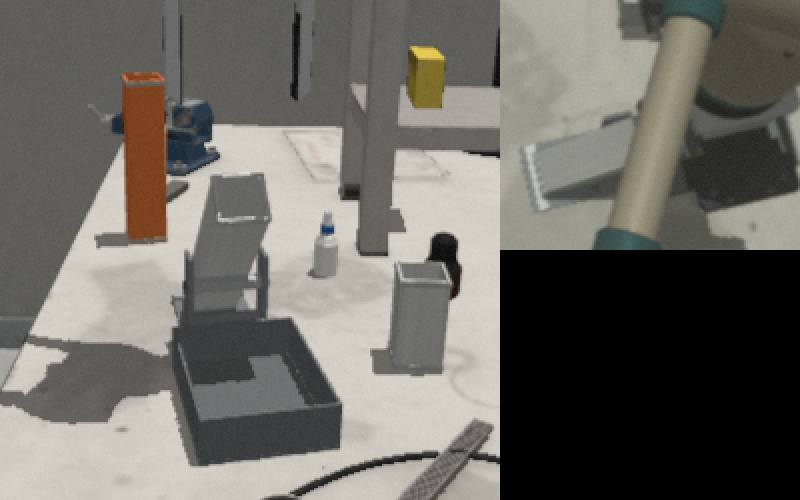

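The tin stands free, leaning on the bar between the cheeks with its mouth at (240,197) and the tray below it. At about 43° the foot has stuck by friction short of the lip, so I'll check the upper face from the top camera before regripping.

>>> {"method": "jog_arm", "body": {
  "deltas": [
    {"delta_pos": [20, 0, -10], "turn": 0, "fingers": -1},
    {"delta_pos": [30, 0, 0], "turn": 0, "fingers": -1},
    {"delta_pos": [30, 0, 0], "turn": 0, "fingers": -1},
    {"delta_pos": [9, 0, 0], "turn": 0, "fingers": -1},
    {"delta_pos": [0, 0, 0], "turn": 0, "fingers": -1}
  ]
}}

```text
t: 10.95
eef_pos: [0.4793, -0.0076, 0.2511]
eef_rot: [-0.0, 0.63, 0.777, -0.0]
force: [0.2, -0.0, -0.1]
width: 0.0939
finger_force: 0.0
```

Run:
```python
from h import *
from workcell import grab_frame,state
s=state();print(s["t"],stand(s["eef_pos"]).round(1))
g=grab_frame("top");X,ok=cloud(g);S=stand(X[ok])
S=S[(abs(S[:,1])<40)&(S[:,0]>-115)&(S[:,0]<60)]
for x0 in range(-110,60,10):
    c=S[(S[:,0]>x0)&(S[:,0]<x0+10)&(S[:,2]<110)]
    m=c[(abs(c[:,1])<18)]
    hi=c[c[:,2]>np.median(m[:,2])-8] if len(m) else c
    print(x0+5,len(m),np.percentile(m[:,2],[10,50,90]).round(1) if len(m) else "", (hi[:,1].min().round(),hi[:,1].max().round()) if len(hi) else "")
cv2.imwrite("pics/t5.png",g["img"][150:290,250:430,::-1].repeat(4,0).repeat(4,1))
```

```text
10.95 [-53.7  -0.7 182.1]
-105 72 [-69.  -64.3 -61.6] (np.float64(-40.0), np.float64(40.0))
-95 78 [-58.5 -54.8 -28.1] (np.float64(-37.0), np.float64(37.0))
-85 80 [-28.  -22.9 -18. ] (np.float64(-21.0), np.float64(23.0))
-75 70 [-17.2 -13.4  -7.7] (np.float64(-21.0), np.float64(23.0))
-65 7 [-6.7 -6.1 -4.9] (np.float64(-20.0), np.float64(-2.0))
-55 0  
-45 0  
-35 0  
-25 0  
-15 0  
-5 0  
5 10 [74.5 76.2 77.5] (np.float64(-20.0), np.float64(-11.0))
15 19 [81.8 84.9 89.1] (np.float64(-21.0), np.float64(-12.0))
25 73 [91.2 97.3 99.9] (np.float64(-21.0), np.float64(23.0))
35 110 [ 98.5 105.  108.8] (np.float64(-22.0), np.float64(23.0))
45 11 [-66.5 -63.8 -62.8] (np.float64(-40.0), np.float64(24.0))
55 100 [-62.7  67.4  72.6] (np.float64(-22.0), np.float64(22.0))
```

>>> {"method": "jog_arm", "body": {
  "deltas": [
    {"delta_pos": [0, 1.5, 40], "turn": 0, "fingers": -1},
    {"delta_pos": [-1, 0, 50], "turn": 0, "fingers": -1},
    {"delta_pos": [0, 0, 50], "turn": 0, "fingers": -1},
    {"delta_pos": [0, 0, 40], "turn": 0, "fingers": -1},
    {"delta_pos": [0, 0, 20], "turn": 0, "fingers": -1},
    {"delta_pos": [0, 0, 8.5], "turn": 0, "fingers": -1},
    {"delta_pos": [0, 0, 0], "turn": 0, "fingers": -1}
  ]
}}

```text
t: 11.88
eef_pos: [0.4817, -0.0094, 0.043]
eef_rot: [-0.0, 0.631, 0.776, -0.0]
force: [1.1, 0.2, -0.4]
width: 0.0938
finger_force: 0.0
```

>>> {"method": "jog_arm", "body": {
  "deltas": [
    {"delta_pos": [0, 0, 0], "turn": 0, "fingers": 1},
    {"delta_pos": [0, 0, 0], "turn": 0, "fingers": 1},
    {"delta_pos": [0, 0, 0], "turn": 0, "fingers": 1},
    {"delta_pos": [0, 0, 0], "turn": 0, "fingers": 1},
    {"delta_pos": [0, 0, 0], "turn": 0, "fingers": 1},
    {"delta_pos": [0, 0, 0], "turn": 0, "fingers": 1}
  ],
  "force": 6
}}

```text
t: 12.62
eef_pos: [0.4812, -0.0088, 0.0432]
eef_rot: [-0.0, 0.631, 0.776, -0.0]
force: [-1.1, -0.1, 1.7]
width: 0.044
finger_force: 6.0
```

Now drag the foot back to the lip.

>>> {"method": "jog_arm", "body": {
  "deltas": [
    {"delta_pos": [4, 0, 0.5], "turn": 0, "fingers": 1},
    {"delta_pos": [4, 0, 0.8], "turn": 0, "fingers": 1},
    {"delta_pos": [4, 0, 1], "turn": 0, "fingers": 1},
    {"delta_pos": [3, 0, 0.7], "turn": 0, "fingers": 1},
    {"delta_pos": [0, 0, 0], "turn": 0, "fingers": 1}
  ]
}}

```text
t: 13.25
eef_pos: [0.4782, 0.0057, 0.0407]
eef_rot: [0.0, 0.63, 0.776, -0.0]
force: [-2.5, -1.2, 6.0]
width: 0.044
finger_force: 6.0
```

```bash
cat >> h.py <<'E'
def face(g,xr=(-110,70)):
    """upper face of the tin from the top camera, stand frame: lean and foot edge x"""
    X,ok=cloud(g);S=stand(X[ok]);S=S[(abs(S[:,1])<17)&(S[:,0]>xr[0])&(S[:,0]<xr[1])&(S[:,2]>-45)&(S[:,2]<115)]
    best=None
    for th in np.arange(30,125,.5):
        t=np.radians(th);d=S@np.array([-np.cos(t),0,np.sin(t)]);h,e=np.histogram(d,np.arange(-80,120,2))
        i=h.argmax()
        if best is None or h[i]>best[0]: best=(h[i],th,e[i]+1)
    n,th,d=best;t=np.radians(th);d-=44
    print("top: lean",th,"n",n,"of",len(S),"lower face at z=-64: x",round((-64*np.sin(t)-d)/np.cos(t),1),"at z=0: x",round(-d/np.cos(t),1))
E
python3 - <<'E'
from h import *
from workcell import grab_frame,state
s=state();print(s["t"],stand(s["eef_pos"]).round(1),s["force"].round(2))
f=grab_frame("side");lean(f,(250,275,235,285));face(grab_frame("top"))
E
```

```text
13.25 [-67.    0.9 -28.3] [-2.55 -1.2   6.01]
lean 33.8 foot x -69.1 n 106 z 10.0 26.0
top: lean 30.5 n 26 of 48 lower face at z=-64: x -8.7 at z=0: x 29.0
```

>>> {"method": "jog_arm", "body": {
  "deltas": [
    {"delta_pos": [0, 0, 0], "turn": 0, "fingers": -0.2},
    {"delta_pos": [0, 0, 0], "turn": 0, "fingers": -1},
    {"delta_pos": [0, 0, 0], "turn": 0, "fingers": -1},
    {"delta_pos": [0, 0, 0], "turn": 0, "fingers": -1},
    {"delta_pos": [0, 0, -30], "turn": 0, "fingers": -1},
    {"delta_pos": [0, 0, -50], "turn": 0, "fingers": -1},
    {"delta_pos": [0, 0, -50], "turn": 0, "fingers": -1},
    {"delta_pos": [0, 0, -50], "turn": 0, "fingers": -1},
    {"delta_pos": [0, 0, 0], "turn": 0, "fingers": -1}
  ]
}}

```text
t: 14.48
eef_pos: [0.4812, 0.0055, 0.2241]
eef_rot: [0.004, 0.631, 0.776, 0.002]
force: [-0.4, -0.4, -0.1]
width: 0.0936
finger_force: 0.0
```

Run:
```python
from h import *
from workcell import grab_frame,state
s=state();print(s["t"],stand(s["eef_pos"]).round(1),s["force"].round(2))
f=grab_frame("side");lean(f,(250,280,240,290));g=grab_frame("top");face(g)
a=f["img"][110:360,150:400,::-1].repeat(2,0).repeat(2,1);b=g["img"][150:275,270:420,::-1].repeat(2,0).repeat(2,1)
c=np.zeros((500,800,3),np.uint8);c[:,:500]=a;c[:250,500:]=b;cv2.imwrite("pics/s5.png",c)
```

```text
14.475 [-66.2   3.8 155.1] [-0.43 -0.44 -0.13]
lean 46.1 foot x -73.7 n 101 z 10.0 28.0
top: lean 46.5 n 196 of 351 lower face at z=-64: x -71.8 at z=0: x -4.4
```

View pics/s5.png

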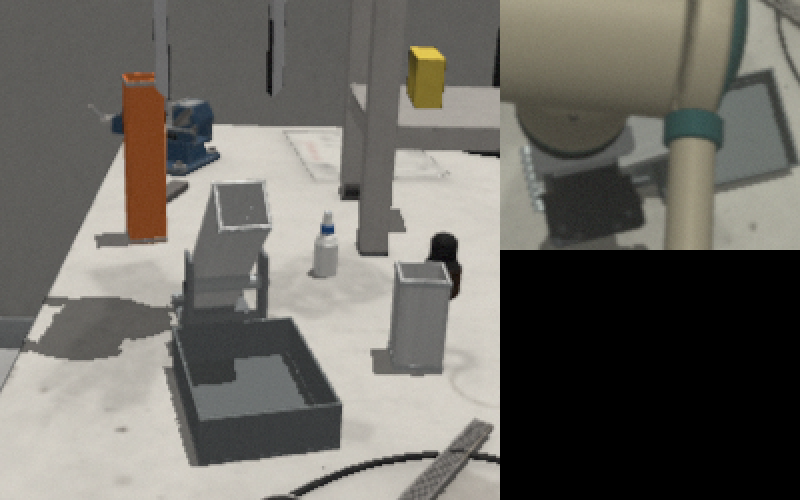

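The tin rests against the bar at about 46°, with the foot still some 15 mm from the lip. I'll regrip it low with a light grip for the pour, and pull it towards the lip on the way back down.

Run:
```python
from h import *
from workcell import state
rep(L+(-.0611*ex+.0005*ey+(-.0345)*ez),11.8)
def G(th,sc,s=42,m=27):
    t=np.radians(th);a=np.array([np.sin(t),np.cos(t)]);n=np.array([-a[1],a[0]])
    return np.array([-7 if th<=90 else 7,0])+(s-sc-(0 if th<=90 else 14))*a+m*n
p=G(46.5,93)
for th,sc in [(x,93) for x in (50,55,60,65,70,75,80,85,90,95,100,105,110)]+[(105,96),(100,100),(95,102)]+[(x,104) for x in (90,85,80,75,70,65,60,56,53,51)]:
    q=G(th,sc);d=q-p;print(th,sc,"tool dx,dz",-d.round(1),"TCP",(q-[0,19]).round(1));p=q
```

```text
t 14.575 pos [0.4782 0.0059 0.2199] yawy 11.8 tilt z [ 0.  0. -1.] shift [ -6.   -0.5 185.4] turn 0.0 w 0.0934 F [ 0.52  0.92 -1.42] j [-0.13  0.12  1.67  0.    1.35 -0.34]
50 93 tool dx,dz [ 0.8 -3.4] TCP [-63.4 -31.1]
55 93 tool dx,dz [ 0.8 -5. ] TCP [-64.3 -26.1]
60 93 tool dx,dz [ 0.4 -5. ] TCP [-64.7 -21.1]
65 93 tool dx,dz [-0. -5.] TCP [-64.6 -16.1]
70 93 tool dx,dz [-0.5 -5. ] TCP [-64.2 -11.1]
75 93 tool dx,dz [-0.9 -5. ] TCP [-63.3  -6.1]
80 93 tool dx,dz [-1.3 -4.9] TCP [-61.9  -1.3]
85 93 tool dx,dz [-1.8 -4.7] TCP [-60.2   3.5]
90 93 tool dx,dz [-2.2 -4.5] TCP [-58.   8.]
95 93 tool dx,dz [-2.6 -5.6] TCP [-55.4  13.6]
100 93 tool dx,dz [-3.1 -5.3] TCP [-52.3  18.9]
105 93 tool dx,dz [-3.5 -5. ] TCP [-48.8  23.9]
110 93 tool dx,dz [-4.  -4.7] TCP [-44.8  28.6]
105 96 tool dx,dz [6.8 3.9] TCP [-51.7  24.7]
100 100 tool dx,dz [7.5 4.6] TCP [-59.2  20.1]
95 102 tool dx,dz [5.1 5.7] TCP [-64.4  14.3]
90 104 tool dx,dz [4.6 6.3] TCP [-69.   8.]
85 104 tool dx,dz [2.1 5.5] TCP [-71.1   2.5]
80 104 tool dx,dz [1.6 5.7] TCP [-72.7  -3.2]
75 104 tool dx,dz [1.1 5.8] TCP [-73.9  -9. ]
70 104 tool dx,dz [0.6 5.9] TCP [-74.5 -14.8]
65 104 tool dx,dz [0.1 5.9] TCP [-74.6 -20.7]
60 104 tool dx,dz [-0.4  5.9] TCP [-74.2 -26.6]
56 104 tool dx,dz [-0.7  4.7] TCP [-73.5 -31.3]
53 104 tool dx,dz [-0.7  3.5] TCP [-72.8 -34.7]
51 104 tool dx,dz [-0.6  2.3] TCP [-72.2 -37. ]
```

>>> {"method": "jog_arm", "body": {
  "deltas": [
    {"delta_pos": [-5.5, 0, 40], "turn": 0, "fingers": -1},
    {"delta_pos": [0, 0, 50], "turn": 0, "fingers": -1},
    {"delta_pos": [0, 0, 40], "turn": 0, "fingers": -1},
    {"delta_pos": [0, 0, 30], "turn": 0, "fingers": -1},
    {"delta_pos": [0, 0, 20], "turn": 0, "fingers": -1},
    {"delta_pos": [0, 0, 6], "turn": 0, "fingers": -1},
    {"delta_pos": [0, 0, 0], "turn": 0, "fingers": -1},
    {"delta_pos": [0, 0, 0], "turn": 0, "fingers": 1},
    {"delta_pos": [0, 0, 0], "turn": 0, "fingers": 1},
    {"delta_pos": [0, 0, 0], "turn": 0, "fingers": 1}
  ],
  "force": 4
}}

```text
t: 15.82
eef_pos: [0.48, 0.0004, 0.0347]
eef_rot: [0.001, 0.631, 0.776, 0.0]
force: [-0.4, -0.6, 0.9]
width: 0.0675
finger_force: 0.0
```

>>> {"method": "jog_arm", "body": {
  "deltas": [
    {"delta_pos": [0, 0, 0], "turn": 0, "fingers": 1},
    {"delta_pos": [0, 0, 0], "turn": 0, "fingers": 1},
    {"delta_pos": [0, 0, 0], "turn": 0, "fingers": 1}
  ]
}}

```text
t: 16.2
eef_pos: [0.4796, 0.0005, 0.0342]
eef_rot: [-0.0, 0.631, 0.776, 0.0]
force: [0.3, -0.1, 0.8]
width: 0.0438
finger_force: 4.0
```

```bash
python3 -c "
from h import *
from workcell import state
s=state();print(stand(s['eef_pos']).round(1),s['width'],s['force'])"
```

```text
[-61.6   1.2 -34.8] 0.04377504707788949 [ 0.29834045 -0.09544655  0.7818261 ]
```

Raise to about 75° and check that it pivots.

>>> {"method": "jog_arm", "body": {
  "deltas": [
    {"delta_pos": [0.8, 0, -3.4], "turn": 0, "fingers": 1},
    {"delta_pos": [0.8, 0, -5], "turn": 0, "fingers": 1},
    {"delta_pos": [0.4, 0, -5], "turn": 0, "fingers": 1},
    {"delta_pos": [0, 0, -5], "turn": 0, "fingers": 1},
    {"delta_pos": [-0.5, 0, -5], "turn": 0, "fingers": 1},
    {"delta_pos": [-0.9, 0, -5], "turn": 0, "fingers": 1},
    {"delta_pos": [0, 0, 0], "turn": 0, "fingers": 1}
  ]
}}

```text
t: 17.08
eef_pos: [0.4799, 0.0009, 0.063]
eef_rot: [0.0, 0.631, 0.776, 0.0]
force: [-0.6, -0.9, -1.8]
width: 0.0443
finger_force: 4.0
```

Run:
```python
from h import *
from workcell import grab_frame,state
s=state();print(s["t"],stand(s["eef_pos"]).round(1),s["force"].round(2),s["width"])
f=grab_frame("side");g=grab_frame("top");face(g)
a=f["img"][110:360,150:400,::-1].repeat(2,0).repeat(2,1);b=g["img"][150:275,270:420,::-1].repeat(2,0).repeat(2,1)
c=np.zeros((500,800,3),np.uint8);c[:,:500]=a;c[:250,500:]=b;cv2.imwrite("pics/s6.png",c)
```

```text
17.075 [-61.9   1.6  -6. ] [-0.63 -0.93 -1.79] 0.04428076878237363
top: lean 58.5 n 87 of 202 lower face at z=-64: x -117.8 at z=0: x -13.4
```

View pics/s6.png

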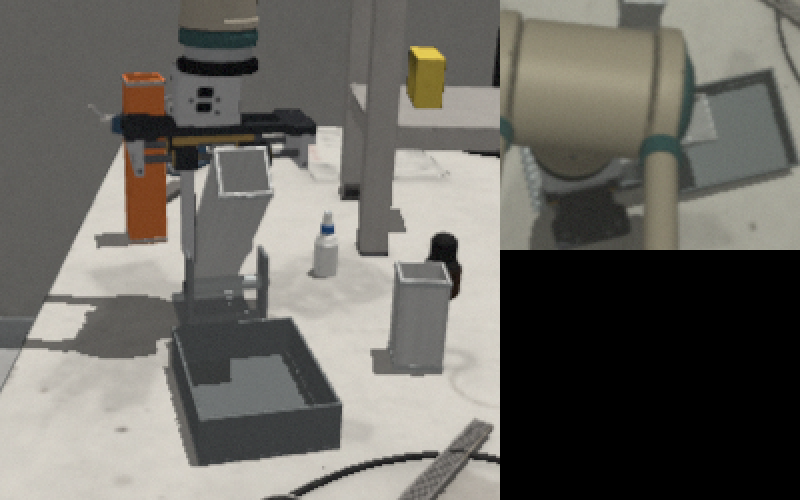

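The tin was lifted without pivoting: its mouth rose to (243,170) and it kept its lean, so the pads hold the torque at 4 N. I'll set it back and take it nearer the foot with 3 N, so gravity has more leverage.

>>> {"method": "jog_arm", "body": {
  "deltas": [
    {"delta_pos": [1.4, 0, 8], "turn": 0, "fingers": 1},
    {"delta_pos": [0, 0, 8], "turn": 0, "fingers": 1},
    {"delta_pos": [-0.5, 0, 7], "turn": 0, "fingers": 1},
    {"delta_pos": [-0.5, 0, 5], "turn": 0, "fingers": 1},
    {"delta_pos": [0, 0, 1], "turn": 0, "fingers": 1},
    {"delta_pos": [0, 0, 0], "turn": 0, "fingers": 1},
    {"delta_pos": [0, 0, 0], "turn": 0, "fingers": -0.2},
    {"delta_pos": [0, 0, 0], "turn": 0, "fingers": -1},
    {"delta_pos": [0, 0, 0], "turn": 0, "fingers": -1}
  ],
  "force": 3
}}

```text
t: 18.3
eef_pos: [0.4797, 0.0014, 0.0338]
eef_rot: [0.0, 0.631, 0.776, 0.0]
force: [0.2, -0.0, 0.8]
width: 0.0709
finger_force: 0.0
```

>>> {"method": "jog_arm", "body": {
  "deltas": [
    {"delta_pos": [0, 0, 0], "turn": 0, "fingers": -1},
    {"delta_pos": [0, 0, -30], "turn": 0, "fingers": -1},
    {"delta_pos": [0, 0, -50], "turn": 0, "fingers": -1},
    {"delta_pos": [0, 0, -50], "turn": 0, "fingers": -1},
    {"delta_pos": [0, 0, -40], "turn": 0, "fingers": -1},
    {"delta_pos": [0, 0, 0], "turn": 0, "fingers": -1},
    {"delta_pos": [0, 0, 0], "turn": 0, "fingers": -1}
  ]
}}

```text
t: 19.18
eef_pos: [0.4786, 0.0015, 0.2028]
eef_rot: [-0.001, 0.631, 0.776, -0.0]
force: [-0.5, -0.2, 0.1]
width: 0.0943
finger_force: 0.0
```

Run:
```python
from h import *
from workcell import grab_frame,state
s=state();print(s["t"],stand(s["eef_pos"]).round(1),s["force"].round(2),s["width"])
f=grab_frame("side");lean(f,(250,280,240,290));g=grab_frame("top");face(g)
rep(L+(-.0786*ex+.001*ey+(-.051)*ez),11.8)
```

```text
19.175 [-62.7   0.5 133.8] [-0.46 -0.15  0.13] 0.09432431090028626
lean 47.6 foot x -77.6 n 100 z 10.0 29.0
top: lean 46.5 n 213 of 359 lower face at z=-64: x -71.8 at z=0: x -4.4
t 19.275 pos [0.4782 0.0016 0.2019] yawy 11.8 tilt z [-0.003  0.001 -1.   ] shift [ 15.5   1.5 184. ] turn 0.0 w 0.094 F [ 0.11 -0.6   0.12] j [-0.14  0.13  1.7   0.    1.31 -0.35]
```

>>> {"method": "jog_arm", "body": {
  "deltas": [
    {"delta_pos": [15.5, 1, 40], "turn": 0, "fingers": -1},
    {"delta_pos": [0, 0, 50], "turn": 0, "fingers": -1},
    {"delta_pos": [0, 0, 40], "turn": 0, "fingers": -1},
    {"delta_pos": [0, 0, 30], "turn": 0, "fingers": -1},
    {"delta_pos": [0, 0, 16], "turn": 0, "fingers": -1},
    {"delta_pos": [0, 0, 8], "turn": 0, "fingers": -1},
    {"delta_pos": [0, 0, 0], "turn": 0, "fingers": -1},
    {"delta_pos": [0, 0, 0], "turn": 0, "fingers": 1},
    {"delta_pos": [0, 0, 0], "turn": 0, "fingers": 1},
    {"delta_pos": [0, 0, 0], "turn": 0, "fingers": 1}
  ],
  "force": 3
}}

```text
t: 20.52
eef_pos: [0.4775, 0.0168, 0.0201]
eef_rot: [0.0, 0.631, 0.776, 0.0]
force: [0.3, -0.1, -1.0]
width: 0.0674
finger_force: 0.0
```

>>> {"method": "jog_arm", "body": {
  "deltas": [
    {"delta_pos": [0, 0, 0], "turn": 0, "fingers": 1},
    {"delta_pos": [0, 0, 0], "turn": 0, "fingers": 1},
    {"delta_pos": [0, 0, 0], "turn": 0, "fingers": 1}
  ]
}}

```text
t: 20.9
eef_pos: [0.4768, 0.0169, 0.0196]
eef_rot: [-0.0, 0.631, 0.776, -0.0]
force: [-0.3, 0.4, 0.9]
width: 0.0443
finger_force: 3.0
```

```bash
cat > path.py <<'E'
from h import *
from workcell import state
def G(th,sc,s,m):
    t=np.radians(th);a=np.array([np.sin(t),np.cos(t)]);n=np.array([-a[1],a[0]])
    return np.array([-7 if th<=90 else 7,0])+(s-sc-(0 if th<=90 else 14))*a+m*n
def run(seq,s,m):
    p=None
    for th,sc in seq:
        q=G(th,sc,s,m)
        print(th,sc,"dx,dz",(-(q-p)).round(1) if p is not None else "","TCP",(q-[0,19]).round(1));p=q
E
python3 - <<'E'
from path import *
s=state();print(stand(s['eef_pos']).round(1),s['width'],s['force'].round(2))
run([(46.5,93)]+[(x,93) for x in (50,55,60,65,70,75,80,85,90,95,100,105,110)],18,27)
E
```

```text
[-78.2   1.9 -49.4] 0.044282482794295856 [-0.34  0.4   0.88]
46.5 93 dx,dz  TCP [-80. -51.]
50 93 dx,dz [ 1.8 -4.5] TCP [-81.8 -46.5]
55 93 dx,dz [ 2.1 -6.6] TCP [-83.9 -39.9]
60 93 dx,dz [ 1.5 -6.8] TCP [-85.5 -33.1]
65 93 dx,dz [ 0.9 -6.9] TCP [-86.4 -26.2]
70 93 dx,dz [ 0.3 -6.9] TCP [-86.7 -19.3]
75 93 dx,dz [-0.3 -6.9] TCP [-86.4 -12.3]
80 93 dx,dz [-0.9 -6.9] TCP [-85.5  -5.4]
85 93 dx,dz [-1.5 -6.8] TCP [-84.1   1.4]
90 93 dx,dz [-2.1 -6.6] TCP [-82.   8.]
95 93 dx,dz [-2.7 -7.7] TCP [-79.3  15.7]
100 93 dx,dz [-3.3 -7.4] TCP [-76.  23.]
105 93 dx,dz [-4.  -7.1] TCP [-72.   30.1]
110 93 dx,dz [-4.6 -6.7] TCP [-67.4  36.8]
```

>>> {"method": "jog_arm", "body": {
  "deltas": [
    {"delta_pos": [1.8, 0, -4.5], "turn": 0, "fingers": 1},
    {"delta_pos": [2.1, 0, -6.6], "turn": 0, "fingers": 1},
    {"delta_pos": [1.5, 0, -6.8], "turn": 0, "fingers": 1},
    {"delta_pos": [0.9, 0, -6.9], "turn": 0, "fingers": 1},
    {"delta_pos": [0, 0, 0], "turn": 0, "fingers": 1},
    {"delta_pos": [0, 0, 0], "turn": 0, "fingers": 1}
  ]
}}

```text
t: 21.65
eef_pos: [0.4763, 0.023, 0.0446]
eef_rot: [0.0, 0.631, 0.776, 0.0]
force: [0.2, 1.3, 0.1]
width: 0.0442
finger_force: 3.0
```

```bash
cat >> h.py <<'E'
def rimz(f):
    """mouth-rim region from the side camera: extents in the stand frame"""
    X,ok=cloud(f);S=stand(X[ok]);S=S[(abs(S[:,1])<24)&(S[:,0]>20)&(S[:,0]<130)&(S[:,2]>-25)&(S[:,2]<130)]
    if len(S): print("front part n",len(S),"x max",np.percentile(S[:,0],99).round(1),"z max",np.percentile(S[:,2],99).round(1),"z min",S[:,2].min().round(1),"at xmax z",np.median(S[S[:,0]>np.percentile(S[:,0],96)][:,2]).round(1))
E
python3 - <<'E'
from h import *
from workcell import grab_frame,state
s=state();print(s["t"],stand(s["eef_pos"]).round(1),s["force"].round(2),s["width"])
f=grab_frame("side");rimz(f);g=grab_frame("top");face(g,(10,100))
E
```

```text
21.65 [-84.3   2.6 -24.4] [0.23 1.33 0.05] 0.04421041281982167
front part n 604 x max 91.0 z max 85.4 z min 13.4 at xmax z 47.6
top: lean 64.0 n 288 of 635 lower face at z=-64: x -133.5 at z=0: x -2.3
```

It pivots now (lean 64° and still on the bar), so I carry on past level.

>>> {"method": "jog_arm", "body": {
  "deltas": [
    {"delta_pos": [0.3, 0, -6.9], "turn": 0, "fingers": 1},
    {"delta_pos": [-0.3, 0, -6.9], "turn": 0, "fingers": 1},
    {"delta_pos": [-0.9, 0, -6.9], "turn": 0, "fingers": 1},
    {"delta_pos": [-1.5, 0, -6.8], "turn": 0, "fingers": 1},
    {"delta_pos": [-2.1, 0, -6.6], "turn": 0, "fingers": 1},
    {"delta_pos": [0, 0, 0], "turn": 0, "fingers": 1}
  ]
}}

```text
t: 22.5
eef_pos: [0.4774, 0.0183, 0.0792]
eef_rot: [0.001, 0.631, 0.776, 0.0]
force: [0.1, -0.2, -0.9]
width: 0.0436
finger_force: 3.0
```

Run:
```python
from h import *
from workcell import grab_frame,state
s=state();print(s["t"],stand(s["eef_pos"]).round(1),s["force"].round(2),s["width"])
f=grab_frame("side");rimz(f);g=grab_frame("top");face(g,(10,120))
```

```text
22.5 [-79.5   2.8  10.2] [ 0.13 -0.19 -0.88] 0.04361741121068726
front part n 1251 x max 100.7 z max 49.4 z min 3.8 at xmax z 12.1
top: lean 88.0 n 298 of 596 lower face at z=-64: x -1861.4 at z=0: x -28.7
```

>>> {"method": "jog_arm", "body": {
  "deltas": [
    {"delta_pos": [-2.7, 0, -7.7], "turn": 0, "fingers": 1},
    {"delta_pos": [-3.3, 0, -7.4], "turn": 0, "fingers": 1},
    {"delta_pos": [-4, 0, -7.1], "turn": 0, "fingers": 1},
    {"delta_pos": [-3, 0, -4.5], "turn": 0, "fingers": 1},
    {"delta_pos": [0, 0, 0], "turn": 0, "fingers": 1},
    {"delta_pos": [0, 0, 0], "turn": 0, "fingers": 1},
    {"delta_pos": [0, 0, 0], "turn": 0, "fingers": 1},
    {"delta_pos": [0, 0, 0], "turn": 0, "fingers": 1},
    {"delta_pos": [0, 0, 0], "turn": 0, "fingers": 1},
    {"delta_pos": [0, 0, 0], "turn": 0, "fingers": 1}
  ]
}}

```text
t: 23.85
eef_pos: [0.4797, 0.0059, 0.1052]
eef_rot: [0.0, 0.631, 0.776, 0.0]
force: [1.1, -0.6, -1.4]
width: 0.044
finger_force: 3.0
```

Run:
```python
from h import *
from workcell import grab_frame,state
s=state();print(s["t"],stand(s["eef_pos"]).round(1),s["force"].round(2),s["width"])
f=grab_frame("side");rimz(f);g=grab_frame("top");face(g,(10,120))
a=f["img"][110:360,150:400,::-1].repeat(2,0).repeat(2,1);b=g["img"][150:275,270:420,::-1].repeat(2,0).repeat(2,1)
c=np.zeros((500,800,3),np.uint8);c[:,:500]=a;c[:250,500:]=b;cv2.imwrite("pics/s7.png",c)
```

```text
23.85 [-66.8   2.5  36.2] [ 1.1  -0.57 -1.4 ] 0.043999049007153415
front part n 1562 x max 108.4 z max 40.4 z min -24.9 at xmax z 13.0
top: lean 106.0 n 195 of 369 lower face at z=-64: x 219.6 at z=0: x -3.6
```

View pics/s7.png

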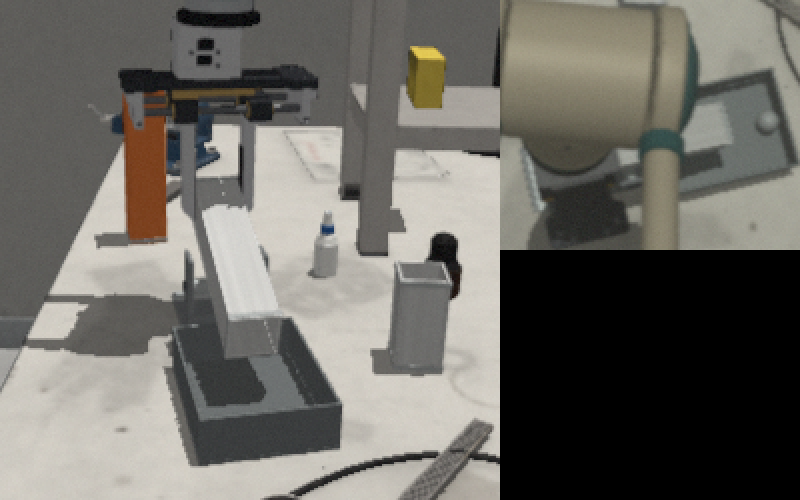

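The ball lies in the tray at (767,122) in the top inset, and the tin's mouth dips at (250,335). Now I lower it, pulling it back along the bar so that the foot lands near the lip.

Run:
```python
from path import *
run([(108,93),(104,95),(100,97),(95,99),(90,101)]+[(x,102) for x in (85,80,75,70,65,60,57,54,52,51)],18,27)
```

```text
108 93 dx,dz  TCP [-69.3  34.2]
104 95 dx,dz [5.5 5. ] TCP [-74.8  29.2]
100 97 dx,dz [5.1 5.5] TCP [-79.9  23.7]
95 99 dx,dz [5.4 7.6] TCP [-85.3  16.2]
90 101 dx,dz [4.7 8.2] TCP [-90.   8.]
85 102 dx,dz [3.  7.4] TCP [-93.    0.6]
80 102 dx,dz [1.4 7.6] TCP [-94.4  -7. ]
75 102 dx,dz [0.7 7.7] TCP [-95.1 -14.7]
70 102 dx,dz [0.  7.7] TCP [-95.2 -22.4]
65 102 dx,dz [-0.6  7.7] TCP [-94.5 -30. ]
60 102 dx,dz [-1.3  7.6] TCP [-93.2 -37.6]
57 102 dx,dz [-1.1  4.5] TCP [-92.2 -42.1]
54 102 dx,dz [-1.3  4.4] TCP [-90.8 -46.5]
52 102 dx,dz [-1.   2.9] TCP [-89.8 -49.4]
51 102 dx,dz [-0.5  1.4] TCP [-89.3 -50.9]
```

>>> {"method": "jog_arm", "body": {
  "deltas": [
    {"delta_pos": [5.5, 0, 5], "turn": 0, "fingers": 1},
    {"delta_pos": [5.1, 0, 5.5], "turn": 0, "fingers": 1},
    {"delta_pos": [5.4, 0, 7.6], "turn": 0, "fingers": 1},
    {"delta_pos": [4.7, 0, 8.2], "turn": 0, "fingers": 1},
    {"delta_pos": [3, 0, 7.4], "turn": 0, "fingers": 1},
    {"delta_pos": [1.4, 0, 7.6], "turn": 0, "fingers": 1},
    {"delta_pos": [0.7, 0, 7.7], "turn": 0, "fingers": 1},
    {"delta_pos": [0, 0, 7.7], "turn": 0, "fingers": 1},
    {"delta_pos": [0, 0, 0], "turn": 0, "fingers": 1}
  ]
}}

```text
t: 25.08
eef_pos: [0.4738, 0.0312, 0.0477]
eef_rot: [-0.001, 0.631, 0.776, -0.0]
force: [-0.6, 1.3, -1.3]
width: 0.0437
finger_force: 3.0
```

Run:
```python
from h import *
from workcell import grab_frame,state
s=state();print(s["t"],stand(s["eef_pos"]).round(1),s["force"].round(2),s["width"])
f=grab_frame("side");rimz(f);g=grab_frame("top");face(g,(10,110))
```

```text
25.075 [-92.8   1.8 -21.3] [-0.64  1.29 -1.34] 0.043743042276186854
front part n 567 x max 86.9 z max 79.5 z min 15.4 at xmax z 40.4
top: lean 67.5 n 312 of 653 lower face at z=-64: x -157.1 at z=0: x -2.6
```

>>> {"method": "jog_arm", "body": {
  "deltas": [
    {"delta_pos": [-0.6, 0, 7.7], "turn": 0, "fingers": 1},
    {"delta_pos": [-0.8, 0, 7.6], "turn": 0, "fingers": 1},
    {"delta_pos": [-0.8, 0, 4.5], "turn": 0, "fingers": 1},
    {"delta_pos": [-1, 0, 4.4], "turn": 0, "fingers": 1},
    {"delta_pos": [-0.5, 0, 2.9], "turn": 0, "fingers": 1},
    {"delta_pos": [0, 0, 1.5], "turn": 0, "fingers": 1},
    {"delta_pos": [0, 0, 0], "turn": 0, "fingers": 1}
  ]
}}

```text
t: 26.05
eef_pos: [0.4751, 0.0273, 0.02]
eef_rot: [0.0, 0.631, 0.776, 0.0]
force: [0.1, -0.1, 2.2]
width: 0.044
finger_force: 3.0
```

Run:
```python
from h import *
from workcell import grab_frame,state
s=state();print(s["t"],stand(s["eef_pos"]).round(1),s["force"].round(2),s["width"])
f=grab_frame("side");rimz(f);lean(f,(250,280,240,290));g=grab_frame("top");face(g,(10,110))
```

```text
26.05 [-88.7   2.3 -49. ] [ 0.1  -0.14  2.17] 0.044019326669249
front part n 751 x max 71.0 z max 96.4 z min 21.2 at xmax z 63.5
lean 51.2 foot x -86.3 n 112 z 10.0 33.0
top: lean 50.0 n 218 of 548 lower face at z=-64: x -77.8 at z=0: x -1.6
```

The foot is down and the lean is about 50°, so I let go and move clear.

>>> {"method": "jog_arm", "body": {
  "deltas": [
    {"delta_pos": [0, 0, 0], "turn": 0, "fingers": -0.2},
    {"delta_pos": [0, 0, 0], "turn": 0, "fingers": -1},
    {"delta_pos": [0, 0, 0], "turn": 0, "fingers": -1},
    {"delta_pos": [0, 0, 0], "turn": 0, "fingers": -1},
    {"delta_pos": [0, 0, -20], "turn": 0, "fingers": -1},
    {"delta_pos": [0, 0, -40], "turn": 0, "fingers": -1},
    {"delta_pos": [0, 0, -50], "turn": 0, "fingers": -1},
    {"delta_pos": [10, 0, -50], "turn": 0, "fingers": -1},
    {"delta_pos": [30, 0, -30], "turn": 0, "fingers": -1},
    {"delta_pos": [30, 0, 0], "turn": 0, "fingers": -1}
  ]
}}

```text
t: 27.4
eef_pos: [0.4624, 0.0967, 0.2128]
eef_rot: [0.002, 0.631, 0.776, 0.002]
force: [0.7, -0.2, -0.3]
width: 0.094
finger_force: 0.0
```

>>> {"method": "jog_arm", "body": {
  "deltas": [
    {"delta_pos": [30, 0, 0], "turn": 0, "fingers": -1},
    {"delta_pos": [30, 0, 0], "turn": 0, "fingers": -1},
    {"delta_pos": [0, 0, 0], "turn": 0, "fingers": -1},
    {"delta_pos": [0, 0, 0], "turn": 0, "fingers": -1}
  ]
}}

```text
t: 27.9
eef_pos: [0.4484, 0.1541, 0.2098]
eef_rot: [0.0, 0.631, 0.776, -0.0]
force: [-0.3, -0.8, 0.2]
width: 0.0942
finger_force: 0.0
```

Run:
```python
from h import *
from workcell import grab_frame,state
s=state();print(s["t"],stand(s["eef_pos"]).round(1),s["force"].round(2),s["width"])
f=grab_frame("side");rimz(f);lean(f,(250,280,240,290));g=grab_frame("top");face(g)
X,ok=cloud(g);S=stand(X[ok]);T=S[(S[:,0]>100)&(S[:,0]<178)&(abs(S[:,1])<50)&(S[:,2]>-60)&(S[:,2]<-30)]
print("ball?",len(T),T.mean(0).round(1) if len(T) else "")
print("short",rect(sel(g,(325,360,125,175),(.08,.1))))
```

```text
27.9 [-218.3    2.2  140.8] [-0.31 -0.76  0.25] 0.09417005896427477
front part n 748 x max 71.6 z max 96.1 z min 21.9 at xmax z 62.9
lean 51.6 foot x -87.9 n 110 z 10.0 34.0
top: lean 51.5 n 628 of 1544 lower face at z=-64: x -82.1 at z=0: x -1.6
ball? 95 [165.6   0.9 -45.5]
short ((666.1474609375, -87.79519653320312), (44.4902458190918, 45.04319381713867), 87.7376708984375)
```

The tin leans free at about 51.5° with its foot near the lip. The ball is in the tray and the short tin hasn't moved.

```bash
python3 -c "
from workcell import sign_off
print(sign_off())"
```

```text
the job is handed in; nothing more can be done
None
```

The job is handed in at about 28 s: the steel ball is in the tray, the tall tin leans free on the ledge at about 51.5° with its foot near the lip, and the short tin stands where it was. Before the pour it took two extra low grips, one to drag the foot nearer the lip and one lift that didn't pivot and was set back.

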